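# Push the proud punch level

## Task

One of the six dapping punches in the red stand has been left standing proud of the rest. Push it gently down with the fingertips until its head is level with the other five (5 mm too high or too low still passes), then withdraw. Leave the other punches and the things lying around the stand as they are, and do not pull any punch up.

Things in the scene. Friction and masses are not known exactly. Their poses are not given: they have to be found in the camera images.
- stand: red painted wooden punch stand, fixed to the bench: block 140 (its x) x 200 (its y) mm, top face 80 mm above the table, on a 160 x 220 x 12 mm dark foot. Origin: centre of the underside. Its six holes lie at x = -29 or +29 mm, y = -58, 0 or +58 mm in its frame. Five punches stand with their tops 125 mm (to 1.5 mm) above the table, one stands 25 to 35 mm higher.
- punch_a: steel dapping (doming) punch standing upright in the stand: a 12 mm round shank with a ball head 15 mm across. The body's origin is the very top of the ball head; z points up. It slides straight down or up with its origin between 105 and 170 mm above the table. A rubber grommet grips it: about 5 N pushes it, it stays where it is left, and nothing stops it at the level of the others (it can be pushed about 20 mm too deep). The stand may hold it in any of the six places.
- punch_b: steel dapping (doming) punch standing upright in the stand: a 12 mm round shank with a ball head 18 mm across. The body's origin is the very top of the ball head; z points up. It slides straight down or up with its origin between 105 and 170 mm above the table. A rubber grommet grips it: about 5 N pushes it, it stays where it is left, and nothing stops it at the level of the others (it can be pushed about 20 mm too deep). The stand may hold it in any of the six places.
- punch_c: steel dapping (doming) punch standing upright in the stand: a 12 mm round shank with a ball head 18 mm across. The body's origin is the very top of the ball head; z points up. It slides straight down or up with its origin between 105 and 170 mm above the table. A rubber grommet grips it: about 5 N pushes it, it stays where it is left, and nothing stops it at the level of the others (it can be pushed about 20 mm too deep). The stand may hold it in any of the six places.
- punch_d: steel dapping (doming) punch standing upright in the stand: a 12 mm round shank with a ball head 17 mm across. The body's origin is the very top of the ball head; z points up. It slides straight down or up with its origin between 105 and 170 mm above the table. A rubber grommet grips it: about 5 N pushes it, it stays where it is left, and nothing stops it at the level of the others (it can be pushed about 20 mm too deep). The stand may hold it in any of the six places.
- punch_e: steel dapping (doming) punch standing upright in the stand: a 12 mm round shank with a ball head 20 mm across. The body's origin is the very top of the ball head; z points up. It slides straight down or up with its origin between 105 and 170 mm above the table. A rubber grommet grips it: about 5 N pushes it, it stays where it is left, and nothing stops it at the level of the others (it can be pushed about 20 mm too deep). The stand may hold it in any of the six places.
- punch_f: steel dapping (doming) punch standing upright in the stand: a 12 mm round shank with a ball head 16 mm across. The body's origin is the very top of the ball head; z points up. It slides straight down or up with its origin between 105 and 170 mm above the table. A rubber grommet grips it: about 5 N pushes it, it stays where it is left, and nothing stops it at the level of the others (it can be pushed about 20 mm too deep). The stand may hold it in any of the six places.
- jar: closed amber jar with a black cap, 50 mm across, 65 mm tall, standing loose beside the stand; origin: centre of its underside
- bench_block: bright steel bench block, 65 x 65 x 20 mm, lying loose beside the stand; origin: centre of its underside
- hammer: hammer, 230 mm long, lying loose on the bench on the far side of the stand, its handle along its own x axis with the 26 mm high steel head, 80 mm long, at the +x end; origin: on the table under the middle of its length

How it is judged:
On the way, in this order (a step that is already met when the one before it is completed fails the run):
1. the fingers rest on the proud punch while it still stands proud (contact force between the fingers and punch_c above 0.3 N and height (world z) of punch_c above 0.134 m), for 0.02 s.
2. its head is level with the others (height (world z) of punch_c between 0.119 and 0.131 m), for 0.2 s.
At the end, for the whole second after the job is handed in: The head of the punch that stood proud (punch_c) is 119 to 131 mm above the table (level with the others within 6 mm) and at rest; the other five have moved under 3 mm; jar, bench block and hammer have moved under 15 mm (all of step 2 and distance of each of punch_a, punch_b, punch_d, punch_e, punch_f from where it was at the start of the episode below 0.003 m and distance of each of jar, bench_block, hammer from where it was at the start of the episode below 0.015 m and linear speed of punch_c below 0.01 m/s); the robot touches nothing.
It fails at once if the punch is pushed deeper than level, its head more than 6 mm below the others (height (world z) of punch_c below 0.119 m).
It fails at once if the proud punch is pulled up (height (world z) of punch_c above 0.164 m).
It fails at once if the push is not gentle: more than 25 N on the punch (contact force between the fingers and punch_c above 25 N).
It fails at once if another punch is moved by 3 mm or more (distance of any of punch_a, punch_b, punch_d, punch_e, punch_f from where it was at the start of the episode above 0.003 m).
It fails at once if jar, bench block or hammer is moved by 15 mm or more (distance of any of jar, bench_block, hammer from where it was at the start of the episode above 0.015 m).
It also fails if it takes over 32 s, if anything falls off the work surface, if the arm or the gripper's body presses on something with over 40 N, if the wrist force passes 120 N, or if a joint passes its speed limit or range.

## Robot

A 6-joint arm with a two-finger parallel gripper is mounted at the origin on the work surface. World frame = base frame: x ahead of the robot, y to its left, z up, the work surface at z = 0. Lengths are in m, angles in rad, forces in N, time in s.
With the tool pointing down it reaches from about 0.35 to 0.975 m from the base axis. Payload 4.9 kg.
Tool frame: the origin (TCP) lies midway between the tips of the shut fingers; the grasp point (between the pads) lies 19 mm behind it; z points along the fingers, y is the line along which they close (so a half turn about z gives the same grasp; the last joint's range is limited). The gripper opens to 85 mm and grips with 20 to 120 N. Pads are 22 mm wide; open, the fingers measure 114 mm over their backs; the gripper's body (76 mm by 85 mm) begins 54 mm behind the grasp point. The pads swing forward as they close: fully open they stand 13 mm farther back than shut.
Start: joints at [1.055, 0.053, 1.613, -0, 1.476, -0.119], TCP at [0.242, 0.576, 0.231] pointing down, gripper open.
Joint ranges: [-3.01, 3.01], [-1.01, 2.22], [0.06, 2.58], [-1.02, 4.17], [0.09, 2.62], [-3.14, 3.14]. Speed limits (rad/s): [2.57, 2.57, 3.14, 3.14, 3.14, 3.14].

## Interface

Orientations are given as a rotation vector (axis times angle).
In Python, from station import ctrl gives the robot as it stands. The module is installed in compiled form; this text tells all that it offers.
- The arm moves only by the shell command python3 -m handwheel 'ROWS' [OPENING] [FORCE]. ROWS is JSON, a list of rows, each a list of 2 entries, a list of its own where there are three numbers: the shift along the tool's x, y, z in cm, then the turn, a rotation vector about the tool's x, y, z in rad. In form: [[[tx, ty, tz], [ax, ay, az]], ...]. A call has 1 to 5 rows; each row is the pose to reach, as a shift and turn from the pose commanded when the call began, along the tool's axes at that moment; what a row does not reach only later rows make up. A row lasts 1/8 s, in which the tool goes at most 62.5 mm and 10.7 degrees, less where a joint would pass 70% of its speed; a pose out of reach is approached as far as the arm can. A call with a gripper value outside its range is refused whole. OPENING is the gripper's target within -1 to 1 (shut at 1, half-way at 0, fully open at -1), set as the call begins (- or left out, the last holds). The fingers move at their own pace and stop on an object; FORCE is the grip in N (left out, the last holds). Time passes only in rows, so rows that repeat a pose let the fingers close. It gives the time, the measured TCP pose, the force, the opening and the grip force at its end, in the units of the state.
- ctrl.get_obs(): the state, without advancing time (a new reading comes with each control period).
- ctrl.get_image(name): name is "scene" or "side" or "wrist"; returns the picture (384x512x3 uint8, blue, green, red); there is no depth.
- ctrl.calibration(name): a dict with "fx", "fy", "cx", "cy" (pixels), "R" (3x3) and "t" (3): a world point X has camera coordinates R X + t. Camera axes: x right, y down, z forward; pixel columns grow to the right and rows downward; lengths in m; the calibration is good to about 2 mm. A picture is of the moment at which its call begins: read the wrist's pose just before it. calibration takes no time and is no camera call; for the wrist camera it gives the pose at the moment of the call.
- ctrl.finish_job(): hands the job in; it is judged then, once.
Trained networks look in the newest picture that a camera, given by its name, has taken for a name from the list of things; names that differ only in an ending like _2 or _b are one class to them, and where a whole thing is asked for, a point or a joint stands for the part that bears it (a point fixed in the world has none). Each returns a list of dicts, best first, with "score" (0 to 1); they miss things now and then, are a little off and sometimes report something else, mostly with a low value. They report only what shows in the picture. A call takes as long as a camera call.
- ctrl.look_for(camera, query): "position" ([column, row] in pixels, amid what is visible of it).
- ctrl.landmark_of(camera, query): "position" ([column, row] in pixels: a listed point, or the origin of a listed thing).
The state is a dict: "t": time; "q": joint angles; "dq": joint speeds; "effort": joint torques, N m; "tool_pos": TCP position; "tool_rot": TCP orientation; "contact_force": force on the tool from outside, world axes, zero at the start; "wrist_torque": the same for the moment, N m; "opening": finger opening in m; "grip_force": force on a finger pad.
Only numpy, scipy, OpenCV 4.12 (cv2) and the standard library are available. Lean on these libraries where they do the work, as an engineer would, in place of code of your own. Each camera call takes 0.05 s, during which the arm holds its last target. There are 200 camera calls.

## Working session

There is one attempt and no reset: what is moved stays moved. The work goes in short steps, Python scripts to look and compute and a shell command to move; the robot and the scene stay as the last step left them, time stands still between calls to the robot, and variables do not carry over. Pictures are saved under pics/ and viewed, at most 10 in all, crops included, and the job is handed in when it is done.

```bash
mkdir -p pics; cat > h.py <<'E'
import numpy as np, cv2
from station import ctrl
def proj(c,X):
    p=np.array(c["R"])@np.array(X,float)+np.array(c["t"]); return [c["fx"]*p[0]/p[2]+c["cx"],c["fy"]*p[1]/p[2]+c["cy"]]
def tri(obs):  # [(cal,(u,v))...]
    A=[];b=[]
    for c,(u,v) in obs:
        R=np.array(c["R"]);t=np.array(c["t"])
        d=R.T@np.array([(u-c["cx"])/c["fx"],(v-c["cy"])/c["fy"],1]);d/=np.linalg.norm(d);o=-R.T@t
        P=np.eye(3)-np.outer(d,d);A.append(P);b.append(P@o)
    X=np.linalg.solve(sum(A),sum(b))
    return X,[np.array(proj(c,X))-p for c,p in obs]
E
python3 - <<'E'
from h import *
np.set_printoptions(precision=3,suppress=True)
for n in("scene","side"):
    im=ctrl.get_image(n);cv2.imwrite(f"pics/{n}0.png",im)
    for q in("punch_c","stand"):
        for f in (ctrl.landmark_of,):
            print(n,q,[(np.round(d["position"],1).tolist(),round(d["score"],2)) for d in f(n,q)])
    c=ctrl.calibration(n);print(-np.array(c["R"]).T@c["t"],c["fx"])
o=ctrl.get_obs();print(o["t"],o["tool_pos"],o["tool_rot"],o["contact_force"])
E
```

```text
scene punch_c [([198.2, 114.4], 0.66), ([232.3, 147.5], 0.59), ([245.1, 136.1], 0.54), ([222.4, 124.1], 0.51), ([208.4, 141.5], 0.47), ([182.6, 138.5], 0.4)]
scene stand [([218.5, 170.2], 0.8), ([206.2, 143.3], 0.4)]
[0.942 0.206 0.689] 362.97143430591893
side punch_c [([198.9, 280.7], 0.67), ([194.4, 251.3], 0.59), ([233.8, 277.5], 0.58), ([226.9, 211.2], 0.56), ([197.8, 229.5], 0.49), ([229.0, 247.9], 0.46)]
side stand [([214.0, 294.9], 0.82)]
[ 0.542 -0.637  0.764] 479.103885589073
0.3 [0.241 0.576 0.231] [-0.619 -3.08   0.001] [-0.862 -0.095 -0.294]
```

View pics/scene0.png

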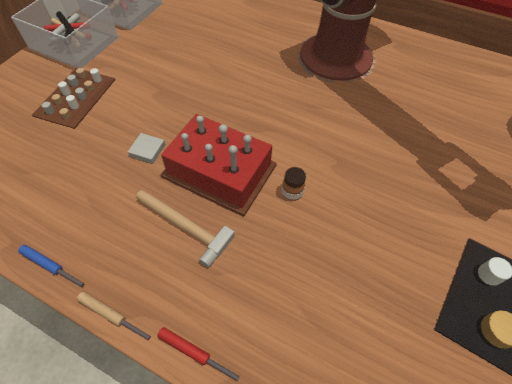

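View pics/side0.png

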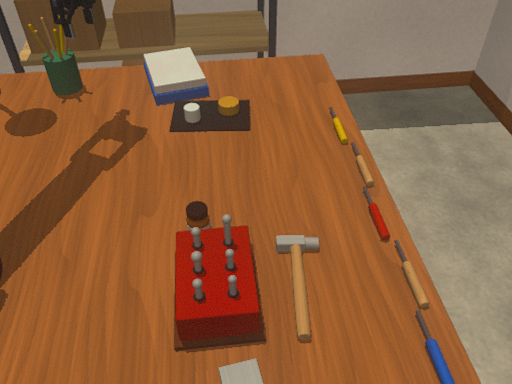

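The scene view shows the proud punch at about (233,150), with its long shank visible. In the side view it is at about (227,216), in the corner nearest the jar and the hammer head. The hammer lies on the +x side.

```bash
python3 - <<'E'
from h import *
np.set_printoptions(precision=4,suppress=True)
a=ctrl.calibration("scene");b=ctrl.calibration("side")
P=[]
for s,d in [((232.3,147.5),(226.9,211.2)),((208.4,141.5),(229,247.9)),((182.6,138.5),(233.8,277.5)),((245.1,136.1),(197.8,229.5)),((222.4,124.1),(194.4,251.3)),((198.2,114.4),(198.9,280.7))]:
    X,r=tri([(a,s),(b,d)]);P.append(X);print(X,np.concatenate(r))
P=np.array(P)
# grid fit: local coords order (proud = (+29,+58) in arbitrary labelling)
L=np.array([[29,58],[29,0],[29,-58],[-29,58],[-29,0],[-29,-58]])/1000
from scipy.spatial.transform import Rotation as Ro
for mir in (1,-1):
    l=np.c_[L*[mir,1],np.zeros(6)];p=np.c_[P[:,:2],np.zeros(6)]
    H=(l-l.mean(0))[:,:2].T@(p-p.mean(0))[:,:2];th=np.arctan2(H[0,1]-H[1,0],H[0,0]+H[1,1])
    R=np.array([[np.cos(th),-np.sin(th)],[np.sin(th),np.cos(th)]])
    f=l[:,:2]@R.T+p.mean(0)[:2];print(mir,np.degrees(th),f[0],np.abs(f-P[:,:2]).max(), p.mean(0))
E
```

```text
[ 0.5617 -0.0281  0.156 ] [ 0.5567 -0.4869  0.6779  0.3933]
[ 0.5564 -0.0902  0.1306] [-0.7565  0.6229 -0.9988 -0.5407]
[ 0.5624 -0.1472  0.118 ] [ 0.5492 -0.4301  0.7773  0.3822]
[ 0.5041 -0.0343  0.1246] [-0.6163  0.5586 -0.7933 -0.4986]
[ 0.4982 -0.0899  0.1283] [ 0.0212 -0.019   0.0295  0.0176]
[ 0.5012 -0.1506  0.1274] [-1.0748  0.9142 -1.5972 -0.9056]
1 0.43868299117691734 [ 0.5592 -0.0318] 0.003698796831103947 [ 0.5306 -0.0901  0.    ]
-1 -2.6936904627631875 [ 0.5044 -0.0308] 0.0634120068543389 [ 0.5306 -0.0901  0.    ]
```

```bash
python3 -m handwheel '[[[-53,-44,0],[0,0,0]],[[-53,-44,0],[0,0,0]],[[-53,-44,0],[0,0,0]],[[-53,-44,0],[0,0,0]],[[-53,-44,0],[0,0,0]]]' 1 20
cat > m.py <<'E'
import sys
from h import *
from scipy.spatial.transform import Rotation as Ro
np.set_printoptions(precision=4,suppress=True)
X=np.array(eval(sys.argv[1]))
o=ctrl.get_obs();R=Ro.from_rotvec(o["tool_rot"]).as_matrix()
print(o["t"],o["tool_pos"],"tool cm to target:",R.T@(X-o["tool_pos"])*100)
c=ctrl.calibration("wrist");im=ctrl.get_image("wrist");cv2.imwrite(sys.argv[2],im)
print("cam",-np.array(c["R"]).T@c["t"],"expect px",proj(c,X))
print([(np.round(d["position"],1).tolist(),round(d["score"],2)) for d in ctrl.landmark_of("wrist","punch_c")])
E
python3 m.py "[.560,-.031,.156]" pics/w1.png
```

```text
t: 0.92
tool_pos: [0.3867, 0.2976, 0.2315]
tool_rot: [0.618, 3.079, 0.001]
contact_force: [0.4, 1.0, 0.9]
opening: 0.0002
grip_force: 0.0
0.925 [0.3867 0.2976 0.2315] tool cm to target: [-28.6665 -23.6311   7.5544]
cam [0.319  0.3262 0.3741] expect px [np.float64(37.788253189555945), np.float64(446.67308306749544)]
[]
```

```bash
python3 -m handwheel '[[[-28.7,-23.6,0],[0,0,0]],[[-28.7,-23.6,0],[0,0,0]],[[-28.7,-23.6,0],[0,0,0]],[[-28.7,-23.6,0],[0,0,0]],[[-28.7,-23.6,0],[0,0,0]]]'
python3 -m handwheel '[[[0,0,0],[0,0,0]],[[0,0,0],[0,0,0]]]' >/dev/null
python3 m.py "[.560,-.031,.156]" pics/w2.png
```

```text
t: 1.65
tool_pos: [0.5329, 0.0218, 0.2315]
tool_rot: [0.618, 3.079, 0.001]
contact_force: [0.9, 0.5, -0.2]
opening: 0.0001
grip_force: 0.0
1.9 [0.5319 0.0236 0.2311] tool cm to target: [-4.7053 -3.9493  7.5009]
cam [0.4644 0.0522 0.3738] expect px [np.float64(206.96319823894308), np.float64(251.34928547879142)]
[([102.8, 273.7], 0.89), ([72.7, 225.0], 0.89), ([207.3, 250.1], 0.83), ([157.7, 256.7], 0.8), ([184.2, 184.6], 0.69), ([126.7, 209.4], 0.63)]
```

View pics/w2.png

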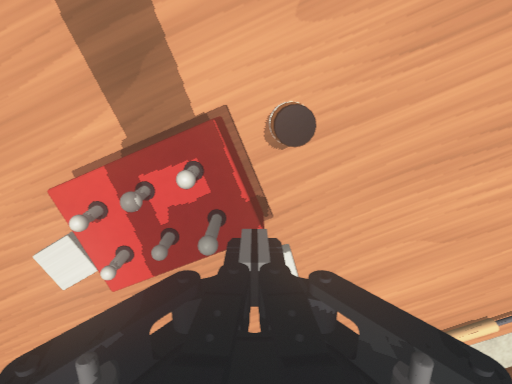

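```bash
python3 -c "
from h import *
import pickle
c=ctrl.calibration('wrist');pickle.dump(c,open('c2.p','wb'))"
python3 -m handwheel '[[[-4.7,-4,0],[0,0,0]],[[-4.7,-4,0],[0,0,0]],[[-4.7,-4,0],[0,0,0]]]'
python3 m.py "[.560,-.031,.156]" pics/w3.png
```

```text
t: 2.38
tool_pos: [0.5596, -0.0307, 0.2312]
tool_rot: [-0.617, -3.08, -0.001]
contact_force: [0.7, -0.7, 0.2]
opening: 0.0001
grip_force: 0.0
2.375 [ 0.5596 -0.0307  0.2312] tool cm to target: [-0.0555 -0.0151  7.5206]
cam [ 0.492  -0.0022  0.3739] expect px [np.float64(253.21643497977163), np.float64(199.4793628597526)]
[([137.6, 231.5], 0.86), ([230.0, 129.2], 0.73), ([106.0, 177.9], 0.72), ([251.2, 198.4], 0.65), ([164.0, 156.0], 0.65), ([195.1, 210.0], 0.6)]
```

View pics/w3.png

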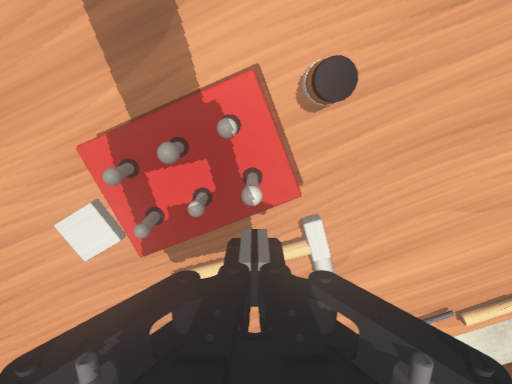

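Both wrist views show the proud head, at (208,245) and then (252,195), and each is within 4 px of the prediction. I'll combine all four views before descending.

```bash
python3 - <<'E'
from h import *
import pickle
np.set_printoptions(precision=4,suppress=True)
a=ctrl.calibration("scene");b=ctrl.calibration("side");c=pickle.load(open('c2.p','rb'));d=ctrl.calibration("wrist")
T=[((232.3,147.5),(226.9,211.2),(207.3,250.1),(251.2,198.4)),((208.4,141.5),(229,247.9),(157.7,256.7),(195.1,210)),((182.6,138.5),(233.8,277.5),(102.8,273.7),(137.6,231.5)),((245.1,136.1),(197.8,229.5),(184.2,184.6),(230,129.2)),((222.4,124.1),(194.4,251.3),(126.7,209.4),(164,156)),((198.2,114.4),(198.9,280.7),(72.7,225),(106,177.9))]
for t in T:
    X,r=tri(list(zip((a,b,c,d),t)));print(X,np.concatenate(r).round(1),tri(list(zip((c,d),t[2:])))[0])
E
```

```text
[ 0.5601 -0.0298  0.1553] [ 0.2 -1.1 -0.1  1.4  0.2  0.9  3.2  0.5] [ 0.5616 -0.0327  0.1482]
[ 0.5573 -0.0881  0.1297] [-0.1  1.6 -0.6 -1.1 -2.3 -0.4 -0.9  0.5] [ 0.558  -0.0869  0.1293]
[ 0.5601 -0.1503  0.1193] [-0.2 -2.1 -0.5  1.5  3.3  0.4  2.5  0.6] [ 0.5574 -0.1505  0.1225]
[ 0.5041 -0.0322  0.1239] [ 0.3  1.2 -0.7 -1.1 -0.  -0.8 -3.1  2.1] [ 0.5027 -0.0275  0.1382]
[ 0.5013 -0.0896  0.1302] [-0.6  0.4  1.7 -1.  -2.3 -3.1 -0.2 -1. ] [ 0.5031 -0.0881  0.1332]
[ 0.5003 -0.1493  0.1252] [-0.2  1.6 -2.  -0.7 -1.8  1.4 -0.2  0.5] [ 0.5005 -0.1533  0.1175]
```

```bash
python3 -m handwheel '[[[0,0,3],[0,0,0]],[[0,0,5],[0,0,0]],[[0,0,6],[0,0,0]],[[0,0,6],[0,0,0]]]'
python3 -m handwheel '[[[0,0,0.2],[0,0,0]],[[0,0,0.4],[0,0,0]],[[0,0,0.6],[0,0,0]],[[0,0,0.7],[0,0,0]],[[0,0,0.8],[0,0,0]]]'
python3 -m handwheel '[[[0,0,0.1],[0,0,0]],[[0,0,0.2],[0,0,0]],[[0,0,0.3],[0,0,0]],[[0,0,0.4],[0,0,0]],[[0,0,0.5],[0,0,0]]]'
```

```text
t: 2.98
tool_pos: [0.5594, -0.0316, 0.1704]
tool_rot: [-0.618, -3.078, -0.0]
contact_force: [-0.8, 0.3, 0.9]
opening: -0.0003
grip_force: 0.0
t: 3.6
tool_pos: [0.56, -0.032, 0.1633]
tool_rot: [0.619, 3.08, 0.0]
contact_force: [0.3, -0.1, -0.2]
opening: -0.0
grip_force: 0.0
t: 4.22
tool_pos: [0.56, -0.032, 0.1582]
tool_rot: [-0.619, -3.08, 0.0]
contact_force: [0.4, -0.4, -0.2]
opening: 0.0003
grip_force: 0.0
```

```bash
python3 -m handwheel '[[[0,0,0.1],[0,0,0]],[[0,0,0.2],[0,0,0]],[[0,0,0.3],[0,0,0]]]'
python3 -m handwheel '[[[0,0,0.1],[0,0,0]],[[0,0,0.2],[0,0,0]],[[0,0,0.3],[0,0,0]]]'
```

```text
t: 4.6
tool_pos: [0.56, -0.032, 0.1552]
tool_rot: [0.619, 3.08, -0.0]
contact_force: [0.3, 0.3, 0.0]
opening: -0.0001
grip_force: 0.0
t: 4.97
tool_pos: [0.56, -0.032, 0.1523]
tool_rot: [0.619, 3.08, -0.0]
contact_force: [-1.1, 0.3, 3.0]
opening: 0.0001
grip_force: 1.5
```

```bash
python3 -m handwheel '[[[0,0,0.1],[0,0,0]],[[0,0,0.2],[0,0,0]],[[0,0,0.3],[0,0,0]],[[0,0,0.4],[0,0,0]],[[0,0,0.5],[0,0,0]]]'
python3 -m handwheel '[[[0,0,0.15],[0,0,0]],[[0,0,0.3],[0,0,0]],[[0,0,0.45],[0,0,0]],[[0,0,0.6],[0,0,0]],[[0,0,0.75],[0,0,0]]]'
python3 m.py "[.560,-.032,.126]" pics/w4.png
python3 -c "
from h import *
cv2.imwrite('pics/s4.png',cv2.resize(ctrl.get_image('side')[180:320,150:300],None,fx=4,fy=4,interpolation=2))"
```

```text
t: 5.6
tool_pos: [0.56, -0.032, 0.1473]
tool_rot: [0.619, 3.08, -0.0]
contact_force: [-1.6, -0.3, 4.1]
opening: -0.0001
grip_force: 2.0
t: 6.22
tool_pos: [0.56, -0.032, 0.1397]
tool_rot: [0.619, 3.08, -0.0]
contact_force: [-1.8, 0.4, 4.8]
opening: -0.0002
grip_force: 2.0
6.225 [ 0.56   -0.032   0.1397] tool cm to target: [0.0019 0.0024 1.3722]
cam [ 0.4924 -0.0033  0.2824] expect px [np.float64(253.26235913938223), np.float64(231.6493558519145)]
[([214.8, 142.7], 0.96), ([84.0, 291.1], 0.87), ([31.8, 214.2], 0.77), ([165.8, 260.8], 0.68), ([116.7, 182.9], 0.65), ([256.7, 243.5], 0.58)]
```

View pics/s4.png

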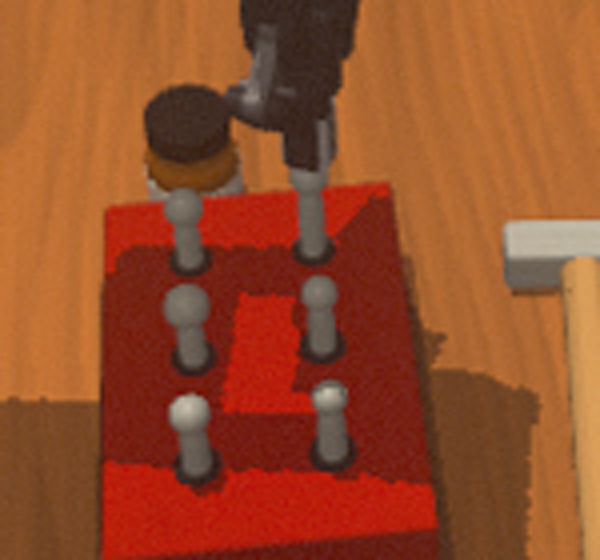

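The fingertips sit on the proud head at about (310,175) in the crop. The force is about 5 N and the neighbours are clear. I'll push on to a TCP height of about 0.1255.

```bash
python3 -m handwheel '[[[0,0,0.15],[0,0,0]],[[0,0,0.3],[0,0,0]],[[0,0,0.45],[0,0,0]],[[0,0,0.6],[0,0,0]],[[0,0,0.75],[0,0,0]]]'
python3 -m handwheel '[[[0,0,0.15],[0,0,0]],[[0,0,0.3],[0,0,0]],[[0,0,0.45],[0,0,0]],[[0,0,0.6],[0,0,0]],[[0,0,0.65],[0,0,0]]]'
python3 -m handwheel '[[[0,0,0],[0,0,0]],[[0,0,0],[0,0,0]]]'
```

```text
t: 7.0
tool_pos: [0.56, -0.032, 0.1322]
tool_rot: [0.619, 3.08, -0.0]
contact_force: [-1.5, 0.5, 3.4]
opening: 0.0001
grip_force: 2.0
t: 7.62
tool_pos: [0.56, -0.032, 0.1257]
tool_rot: [0.619, 3.08, -0.0]
contact_force: [-0.5, -0.3, 4.4]
opening: -0.0001
grip_force: 1.9
t: 7.88
tool_pos: [0.5599, -0.032, 0.1257]
tool_rot: [0.619, 3.08, 0.0]
contact_force: [0.0, -1.0, 2.6]
opening: -0.0004
grip_force: 1.4
```

Next I'll withdraw straight up and check the level.

```bash
python3 -m handwheel '[[[0,0,-0.5],[0,0,0]],[[0,0,-3],[0,0,0]],[[0,0,-8],[0,0,0]],[[0,0,-12],[0,0,0]],[[0,0,-12],[0,0,0]]]'
python3 -m handwheel '[[[5,0,0],[0,0,0]],[[10,0,0],[0,0,0]],[[10,10,0],[0,0,0]],[[10,10,0],[0,0,0]]]'
python3 - <<'E'
from h import *
np.set_printoptions(precision=4,suppress=True)
ims=[]
L={}
for n in("scene","side"):
    im=ctrl.get_image(n);L[n]=[(np.round(d["position"],1).tolist(),round(d["score"],2)) for d in ctrl.landmark_of(n,"punch_c")]
    print(n,L[n]); c=ctrl.calibration(n);print([np.round(proj(c,[.560,-.031,z]),1).tolist() for z in(.115,.125,.135)])
    im=im[90:190,150:300] if n=="scene" else im[190:290,150:300]
    ims.append(cv2.resize(im,(450,300),interpolation=2) if 0 else cv2.resize(im,None,fx=3,fy=3,interpolation=2))
cv2.imwrite("pics/f.png",np.vstack(ims))
E
```

```text
t: 8.5
tool_pos: [0.5618, -0.0323, 0.2504]
tool_rot: [0.618, 3.073, 0.0]
contact_force: [0.1, -0.3, -0.5]
opening: 0.0002
grip_force: 0.0
t: 9.0
tool_pos: [0.505, 0.1005, 0.2443]
tool_rot: [-0.618, -3.079, 0.0]
contact_force: [-0.1, -0.5, -0.2]
opening: 0.0003
grip_force: 0.0
scene [([245.3, 134.9], 0.62), ([183.2, 135.3], 0.58), ([200.3, 115.0], 0.45), ([223.6, 128.2], 0.43), ([234.1, 156.0], 0.41), ([207.6, 147.1], 0.41)]
[[232.7, 159.2], [232.5, 156.0], [232.3, 152.8]]
side [([196.8, 252.3], 0.71), ([234.5, 277.3], 0.59), ([197.3, 282.9], 0.59), ([227.3, 224.8], 0.58), ([199.7, 229.9], 0.53), ([232.2, 246.7], 0.42)]
[[227.8, 228.5], [227.6, 224.7], [227.3, 220.9]]
```

View pics/f.png

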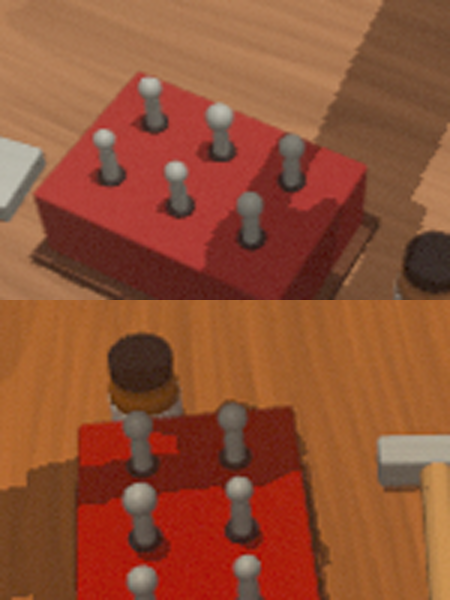

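The punch now sits level with the others. Its head is detected at (234,156) in the scene view and (227,225) in the side view, and both match the projection for z = 0.125. The jar, block and hammer look undisturbed.

```bash
python3 -c "
from station import ctrl
print(ctrl.finish_job())"
```

```text
the job is handed in; nothing more can be done
None
```

I pushed the proud punch down level with the others (head at about 125 mm in both camera views), withdrew the arm clear, and handed the job in; no verdict came back.

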